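# Slide a brass pad into its pocket and swing the keeper over it

### The arm

A 6-joint arm with a two-finger parallel gripper is mounted at the origin on the work surface. World frame = base frame: x ahead of the robot, y to its left, z up, the work surface at z = 0. Lengths are in mm, angles in rad, forces in N, time in s.
With the tool pointing down it reaches from about 375 to 750 mm from the base axis. Payload 9 kg.
Tool frame: the origin (TCP) lies between the finger pads; the fingertips stand 19 mm ahead of it and the grasp point (between the pads) is the TCP; z points along the fingers, y is the direction in which the jaws open and shut (so a half turn about z gives the same grasp; the last joint's range is limited). The gripper opens to 85 mm and grips with 20 to 120 N. Pads are 22 mm wide; open, the fingers measure 114 mm over their backs; the gripper's body (76 mm by 85 mm) begins 54 mm behind the grasp point. The pads swing forward as they close: fully open they stand 13 mm farther back than shut.
Start: joints at [-1.394, 0.104, 0.097, 1.564, 0, 1.353], TCP at [230.786, -553.87, 250.331] pointing down, gripper open.
Joint ranges: [-2.99, 2.99], [-0.84, 1.86], [-1.1, 1.16], [-1.84, 2.11], [-1.51, 1.56], [-3.14, 3.14]. Speed limits (rad/s): [2.22, 2.22, 2.57, 3.14, 3.14, 3.14].

### API

Orientations are given as a rotation vector (axis times angle).
In Python, from cell import * gives the robot as it stands.
- The arm moves only by the tool arm_command, never from a script. Its argument "increments" is a list of rows, each a list of 7 numbers: the shift along the tool's x, y, z in m, then the turn, a rotation vector about the tool's x, y, z in rad, then the finger opening in m, from 0 to 0.0854. In form: [[tx, ty, tz, ax, ay, az, claw], ...]. A call has 1 to 10 rows; each row shifts and turns the pose as measured when the row begins, along the tool's axes as they then stand; what a row does not reach is not made up. A row lasts 1/12 s, in which the tool goes at most 41.7 mm and 7.16 degrees, less where a joint would pass 70% of its speed; a pose out of reach is approached as far as the arm can. A call is refused whole if a number of a shift passes 0.0417 or a number of a turn 0.125, either way. A call with a gripper value outside its range is refused whole. The fingers move at their own pace and stop on an object; "grip_force" is the grip in N (left out, the last holds). Time passes only in rows, so rows that do not move let the fingers close. It gives the time, the measured TCP pose, the force and the opening at its end, in the units of the state.
- get_obs(): the state, without advancing time (a new reading comes with each control period).
- read_camera(name): name is "scene" or "top" or "wrist"; returns the picture (420x560x3 uint8, red, green, blue); there is no depth.
- calibration(name): a dict with "fx", "fy", "cx", "cy" (pixels), "k1" (the pictures are not rectified: a ray, as slopes to the right and down, at radius r is drawn at 1 + k1 r^2 times it, then the intrinsics apply), "eye" and "orientation" of the camera in the world; the wrist camera has in their place "mount" (4x4, takes a point from camera to tool coordinates, whose origin is the TCP and whose axes are the flange's). Camera axes: x right, y down, z forward; pixel columns grow to the right and rows downward; lengths in mm; the calibration is good to about 2 mm. A picture is of the moment at which its call begins: read the wrist's pose just before it. calibration takes no time and is no camera call.
- close_job(): hands the job in, once; it reports no verdict.
The state is a dict: "time": time; "joints": joint angles; "qvel": joint speeds; "tau": joint torques, N m; "tcp_pos": TCP position; "orientation": TCP orientation; "contact_force": force on the tool from outside, world axes, zero at the start; "moment": the same for the moment, N m; "finger_gap": finger opening in mm.
Only numpy, scipy, OpenCV 4.12 (cv2) and the standard library are available. Lean on these libraries where they do the work, as an engineer would, in place of code of your own. Each camera call takes 0.05 s, during which the arm holds its last target.

### The job

Push the loose brass disc across the top of the aluminium work-holding plate until it drops flat into the round pocket; slide it, do not lift it off the plate or stand it on edge. Then push the red keeper arm round to its stop, so that it lies across the seated disc. Leave the other things where they are.

Things in the scene. Friction and masses are not known exactly. Their poses are not given: they have to be found in the camera images.
- disc: Loose solid brass disc, 52 mm diameter, 10 mm thick, about 0.18 kg. Starts lying flat on top of the plate. Origin: centre of its underside; z is its axis, up.
- plate: Fixed aluminium work-holding plate, 220 mm (its x) by 280 mm (its y) by 30 mm thick, lying level on the table at varying places and turned a little. Origin: centre of its underside, on the table; z up. Its flat top is 30 mm above the origin. The round pocket lies at plate x 0, y -55 mm; the keeper pivot at plate x 75, y -105 mm. The disc starts in the half with plate y above 0. There is no raised edge, so the disc can be pushed off the plate.
- pocket (a point): Centre of the mouth of the round pocket, level with the plate's top. The pocket is 58 mm in diameter and 10 mm deep with a flat dark floor, 3 mm wider all round than the disc; the seated disc is flush with the plate's top.
- keeper (a joint): Angle of the red keeper arm about its vertical pivot: 0 = closed, against its stop, lying across the middle of the pocket; grows as it opens, turning counter-clockwise seen from above, to at most 1.3 rad. Starts open between 0.8 and 1.2 rad, beside the pocket. A stiff hinge (about 1 N at the post) that stays where it is left.
- keeper_post (a point): Centre of the top of the upright black post near the free end of the keeper arm, by which the arm is pushed. Post 14 mm in diameter; its top is 38 mm above the plate's top. It stands on the arm's centre line, 95 mm from the pivot. The red arm bar is 16 mm wide, 102 mm long from the pivot, its underside 3 mm and its upper face 13 mm above the plate's top. With the keeper open the post may overhang the plate's edge.
- keeper_pivot (a point): Point on the keeper's vertical pivot axis, level with the plate's top. The round hub there is 28 mm in diameter and 23 mm high.
- bolt: Bystander: steel bolt standing on its head near the plate's far (+x) edge, 36 mm tall, head 24 mm wide. Origin: centre of its foot.
- dowel: Bystander: steel dowel pin standing near the plate's corner at its -x, -y side, 16 mm diameter, 32 mm tall. Origin: centre of its foot.
- wrench: Bystander: wrench lying on the table to the left of the plate. Origin: about the middle of its underside.
- brush: Bystander: brush lying on the table to the right of the plate. Origin: about the middle of its underside.
- jar: Bystander: yellow jar with a red cap, 66 mm diameter, 60 mm tall, beside or beyond the plate. Origin: centre of its underside.
- collar: Bystander: steel collar lying flat beside or beyond the plate, 56 mm diameter, 22 mm high. Origin: centre of its underside.
- veeblock: Bystander: dark steel slotted block beside or beyond the plate, 60 by 50 by 40 mm. Origin: centre of its underside.
Not all that is in view belongs to the job. What is meant by the disc is not blue, and is the smaller of those in its own colour.

How it is judged (in metres and radians):
On the way, in this order (a step that is already met when the one before it is completed fails the run):
1. the disc lies flat in the pocket while the keeper is still open (horizontal distance between disc and pocket below 0.005 m and z of disc in the frame of plate below 0.0225 m and angle between disc's own z axis and vertical below 0.08 rad and value of joint keeper above 0.5 rad), for 0.2 s.
2. the keeper is swung across the seated disc (horizontal distance between disc and pocket below 0.005 m and z of disc in the frame of plate below 0.0225 m and angle between disc's own z axis and vertical below 0.08 rad and value of joint keeper below 0.1 rad), for 0.2 s.
At the end, for the whole second after the job is handed in: The disc lies flat at the bottom of the pocket (centre within 5 mm of the pocket's, underside within 2.5 mm of the pocket floor, tilt under 0.08 rad), at rest, and the keeper is within 0.1 rad of its closed stop (all of step 2 and linear speed of disc below 0.02 m/s); the robot touches nothing.
It fails at once if the disc is lifted more than 8 mm off the plate or tipped up (z of disc in the frame of plate above 0.038 m or angle between disc's own z axis and vertical above 0.6 rad).
It fails at once if a bystander is moved more than 25 mm or a standing one is knocked over (distance of any of bolt, dowel, wrench, brush, jar, collar, veeblock from where it was at the start of the episode above 0.025 m or angle between any of bolt, dowel, jar's own z axis and vertical above 0.5 rad).
It also fails if it takes over 58 s, if anything falls off the work surface, if the arm or the gripper's body presses on something with over 40 N, if the wrist force passes 120 N, or if a joint passes its speed limit or range.

## Working session

There is one attempt and no reset: what is moved stays moved. The work goes in short steps, Python scripts to look and compute and a tool call to move; the robot and the scene stay as the last step left them, time stands still between calls to the robot, and variables do not carry over. Pictures are saved under pics/ and viewed, and the job is handed in when it is done.

Besides the shell and the picture viewer there is one more tool, called after ">>>" as name(argument=value, ...) on one line, values as JSON. arm_command: Moves the arm, as the interface text tells. Its arguments: {"type":"object","properties":{"increments":{"type":"array","items":{"type":"array","items":{"type":"number"}}},"grip_force":{"type":"number"}},"required":["increments"]}

```bash
mkdir -p pics; ls; python3 - <<'E'
from cell import *
import cv2
o=get_obs();print(o)
for n in("scene","top"):
    cv2.imwrite(f"pics/{n}0.png",read_camera(n)[:,:,::-1]);print(calibration(n))
print(calibration("wrist"))
E
```

```text
pics
{'time': 0.0, 'joints': array([-1.39365461e+00,  1.04684154e-01,  9.64928893e-02,  1.56389795e+00,
        1.56563077e-05,  1.35307956e+00]), 'qvel': array([ 0.00060774,  0.00090969,  0.00225686, -0.00119266, -0.00020916,
       -0.00090373]), 'tau': array([ 3.62792169e-03, -5.56933987e+01,  5.03646576e+01,  1.71385839e-02,
       -5.78830304e-05, -6.55602761e-06]), 'tcp_pos': array([ 230.75673127, -553.53003664,  249.5441745 ]), 'orientation': array([-3.07929710e+00, -6.15967267e-01, -6.57589968e-05]), 'contact_force': array([-0.31662673, -0.48338715, -0.0471477 ]), 'moment': array([-0.01571702, -0.00765324,  0.00932108]), 'finger_gap': 85.3610265047695}
{'fx': 459.27225322656585, 'fy': 459.27225322656585, 'cx': 273.64777006642134, 'cy': 203.04787972661262, 'k1': -0.15316985289812246, 'eye': array([1350.68130325,  498.60177212, 1162.39459964]), 'orientation': array([-1.2185552 , -2.38122206,  0.86419451])}
{'fx': 380.1941615545159, 'fy': 380.1941615545159, 'cx': 284.8530574819839, 'cy': 207.18787689800462, 'k1': -0.028182022536048255, 'eye': array([ 486.1149829 ,  -11.73801085, 1067.07150491]), 'orientation': array([-2.18432908,  2.15443765, -0.15785854])}
{'fx': 302.63390768298774, 'fy': 302.63390768298774, 'cx': 287.01919950709294, 'cy': 214.4251386677949, 'k1': -0.05821126048552202, 'mount': array([[-7.93036563e-04, -9.48103800e-01, -3.17959990e-01,
         8.14113386e+01],
       [ 9.99999662e-01, -8.21052701e-04, -4.58960563e-05,
         3.23400389e-02],
       [-2.17547683e-04, -3.17959919e-01,  9.48104131e-01,
        -1.23465571e+02],
       [ 0.00000000e+00,  0.00000000e+00,  0.00000000e+00,
         1.00000000e+00]])}
```

View pics/top0.png

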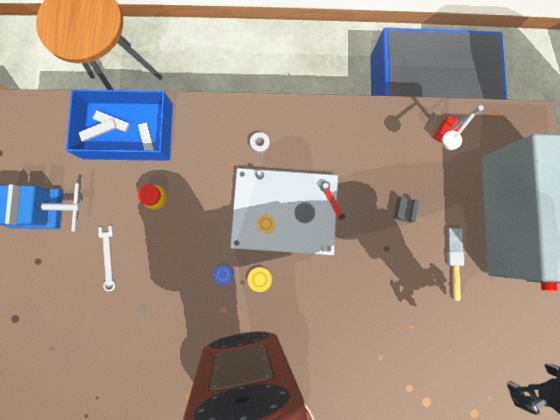

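View pics/scene0.png

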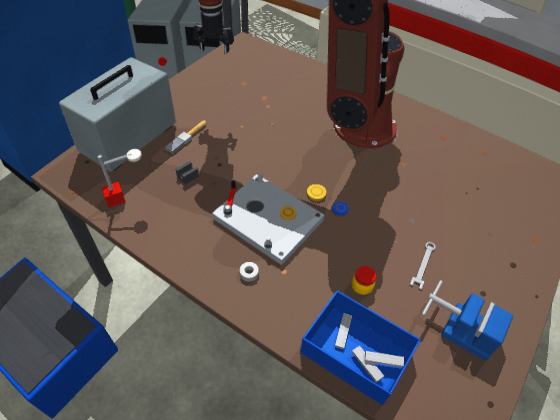

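The top view shows three candidates: a brass disc on the plate at (265,224), a larger yellow disc on the table at (259,279), and a blue one at (223,274). The smaller brass one at (265,224) fits the description. The pocket is at (305,212) and the keeper runs from (325,186) to (341,216). I'll check this in a close crop.

```bash
cat > h.py <<'E'
from cell import *
import numpy as np, cv2
from scipy.spatial.transform import Rotation as R
def cam(n,o=None):
    c=calibration(n)
    if n=="wrist":
        o=o or get_obs(); T=np.eye(4);T[:3,:3]=R.from_rotvec(o['orientation']).as_matrix();T[:3,3]=o['tcp_pos']
        M=T@c['mount']; return c,M[:3,:3],M[:3,3]
    return c,R.from_rotvec(c['orientation']).as_matrix(),np.array(c['eye'])
def toworld(n,uv,z,C=None):
    c,Rm,e=C or cam(n); out=[]
    for u,v in np.atleast_2d(uv):
        d=np.array([(u-c['cx'])/c['fx'],(v-c['cy'])/c['fy']]);s=d.copy()
        for _ in range(20): s=d/(1+c['k1']*(s@s))
        r=Rm@np.array([s[0],s[1],1]); out.append(e+r*(z-e[2])/r[2])
    return np.array(out)
def topix(n,P,C=None):
    c,Rm,e=C or cam(n); p=(np.atleast_2d(P)-e)@Rm
    s=p[:,:2]/p[:,2:]; s=s*(1+c['k1']*(s**2).sum(1))[:,None]
    return s*c['fx']+[c['cx'],c['cy']]
E
python3 - <<'E'
from h import *
im=cv2.imread("pics/top0.png")
cv2.imwrite("pics/top0c.png",cv2.resize(im[155:295,205:355],None,fx=5,fy=4.2*5/4.2*0.85,interpolation=cv2.INTER_CUBIC))
print(toworld("top",[[265,224]],40),toworld("top",[[305,212]],30),toworld("top",[[325,186]],53))
E
```

```text
[[565.42725792  17.9967638   40.        ]] [[600.80207876 -90.91916103  30.        ]] [[ 670.06282217 -143.13577623   53.        ]]
```

View pics/top0c.png

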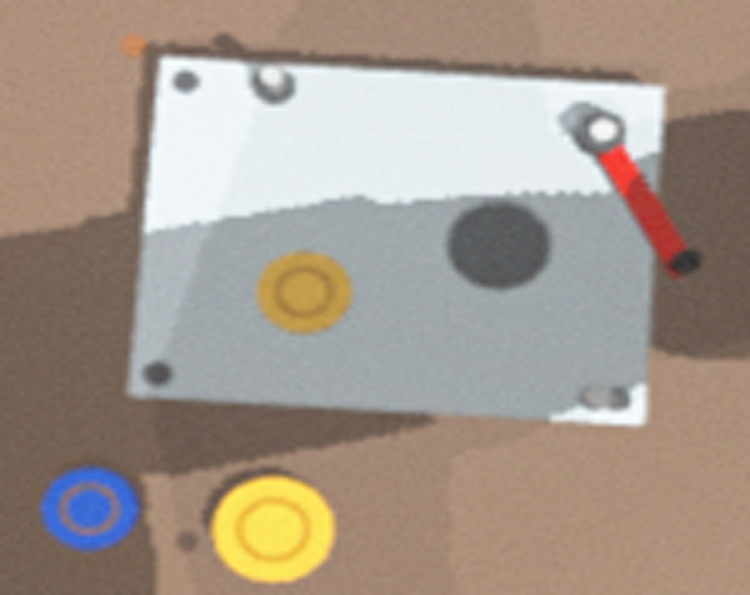

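The crop confirms the smaller brass disc on the plate. The pocket, the keeper and the post (dark, at the arm's end) are clear. Next I'll measure centroids.

```bash
python3 - <<'E'
from h import *
im=cv2.imread("pics/top0.png");hsv=cv2.cvtColor(im,cv2.COLOR_BGR2HSV)
C=cam("top")
def cen(m,box):
    x0,y0,x1,y1=box;mm=np.zeros_like(m);mm[y0:y1,x0:x1]=m[y0:y1,x0:x1]
    n,l,s,c=cv2.connectedComponentsWithStats(mm.astype(np.uint8));i=1+np.argmax(s[1:,4]);return c[i],s[i]
H,S,V=cv2.split(hsv)
d,s=cen((H>12)&(H<32)&(S>110),(245,205,285,245));print(d,s,toworld("top",[d],40,C))
p,s=cen((V<110)&(S<60),(288,195,322,230));print(p,s,toworld("top",[p],30,C))
# plate corners from crop
cr=np.array([[160,57],[664,87],[645,425],[128,396]])/[5,4.25]+[205,155]-.4
w=toworld("top",cr,30,C);print(w,np.linalg.norm(w-np.roll(w,-1,0),axis=1),w.mean(0))
print(toworld("top",[np.array([685,261])/[5,4.25]+[205,155]-.4],68,C))
print(toworld("top",[np.array([602,130])/[5,4.25]+[205,155]-.4],53,C))
E
```

```text
[265.44615385 223.38846154] [257 215  18  18 260] [[567.10213788  16.82160829  40.        ]]
[304.3973064  212.47474747] [295 203  20  20 297] [[599.4650517  -89.26805141  30.        ]]
[[ 720.84049991  100.01475284   30.        ]
 [ 705.75989388 -180.85335471   30.        ]
 [ 485.46781023 -169.50800947   30.        ]
 [ 500.35877636  111.20967279   30.        ]] [281.27267645 220.58404062 281.11235833 220.76575063] [603.1067451  -34.78423464  30.        ]
[[ 587.34490486 -185.31850839   68.        ]]
[[ 672.29935586 -143.13777855   53.        ]]
```

```bash
cat >> h.py <<'E'
def plan(tgt,yaw=None,n=10,claw=.0854,o=None):
    """rows to go to tgt mm with tool x at world angle yaw; prints"""
    o=o or get_obs(); p=np.array(o['tcp_pos']); M=R.from_rotvec(o['orientation']).as_matrix()
    y0=np.arctan2(M[1,0],M[0,0]); yaw=y0 if yaw is None else yaw
    G=np.column_stack([[np.cos(yaw),np.sin(yaw),0],[np.sin(yaw),-np.cos(yaw),0],[0,0,-1]])
    rv=R.from_matrix(M.T@G).as_rotvec()
    st=(np.array(tgt)-p)/1000/n
    print("from",p.round(1),"yaw",round(y0,3),"gap",round(o['finger_gap'],1),"t",o['time'])
    rows=[]
    for i in range(n):
        Mi=M@R.from_rotvec(rv*i/n).as_matrix(); 
        rows.append([*(Mi.T@st).round(4).tolist(),*(rv/n).round(4).tolist(),claw])
    print(str(rows).replace(' ',''))
E
python3 -c "
from h import *
plan((545,85,150),np.radians(107.2),20,.03)"
```

```text
from [ 230.7 -553.6  249.6] yaw 0.395 gap 85.5 t 0.1
[[0.0268,-0.0234,0.005,-0.0,-0.0001,-0.0738,0.03],[0.0284,-0.0214,0.005,-0.0,-0.0001,-0.0738,0.03],[0.0299,-0.0192,0.005,-0.0,-0.0001,-0.0738,0.03],[0.0313,-0.017,0.005,-0.0,-0.0001,-0.0738,0.03],[0.0324,-0.0146,0.005,-0.0,-0.0001,-0.0738,0.03],[0.0334,-0.0122,0.005,-0.0,-0.0001,-0.0738,0.03],[0.0342,-0.0097,0.005,-0.0,-0.0001,-0.0738,0.03],[0.0349,-0.0071,0.005,-0.0,-0.0001,-0.0738,0.03],[0.0353,-0.0045,0.005,-0.0,-0.0001,-0.0738,0.03],[0.0355,-0.0019,0.005,-0.0,-0.0001,-0.0738,0.03],[0.0356,0.0007,0.005,-0.0,-0.0001,-0.0738,0.03],[0.0354,0.0033,0.005,-0.0,-0.0001,-0.0738,0.03],[0.0351,0.0059,0.005,-0.0,-0.0001,-0.0738,0.03],[0.0346,0.0085,0.005,-0.0,-0.0001,-0.0738,0.03],[0.0338,0.011,0.005,-0.0,-0.0001,-0.0738,0.03],[0.0329,0.0135,0.005,-0.0,-0.0001,-0.0738,0.03],[0.0318,0.0159,0.005,-0.0,-0.0001,-0.0738,0.03],[0.0306,0.0182,0.005,-0.0,-0.0001,-0.0738,0.03],[0.0292,0.0204,0.005,-0.0,-0.0001,-0.0738,0.03],[0.0276,0.0225,0.005,-0.0,-0.0001,-0.0738,0.03]]
```

>>> arm_command(increments=[[0.027,-0.023,0.005,0,0,-0.074,0.03],[0.028,-0.021,0.005,0,0,-0.074,0.03],[0.03,-0.019,0.005,0,0,-0.074,0.03],[0.031,-0.017,0.005,0,0,-0.074,0.03],[0.032,-0.015,0.005,0,0,-0.074,0.03],[0.033,-0.012,0.005,0,0,-0.074,0.03],[0.034,-0.01,0.005,0,0,-0.074,0.03],[0.035,-0.007,0.005,0,0,-0.074,0.03],[0.035,-0.005,0.005,0,0,-0.074,0.03],[0.036,-0.002,0.005,0,0,-0.074,0.03]], grip_force=30)

```text
time: 0.93
tcp_pos: [383.8, -224.3, 192.3]
orientation: [-2.625, -1.713, -0.001]
contact_force: [2.0, -0.4, 0.6]
finger_gap: 30.3
```

```bash
python3 -c "
from h import *
plan((545,85,150),np.radians(107.2),10,.03)"
```

```text
from [ 383.8 -224.3  192.3] yaw 1.156 gap 30.3 t 0.9333
[[0.0348,0.0023,0.0044,-0.0003,-0.0006,-0.0715,0.03],[0.0345,0.0048,0.0044,-0.0003,-0.0006,-0.0715,0.03],[0.0341,0.0072,0.0043,-0.0003,-0.0006,-0.0715,0.03],[0.0335,0.0097,0.0043,-0.0003,-0.0006,-0.0715,0.03],[0.0327,0.012,0.0043,-0.0003,-0.0006,-0.0715,0.03],[0.0318,0.0143,0.0043,-0.0003,-0.0006,-0.0715,0.03],[0.0307,0.0166,0.0043,-0.0003,-0.0006,-0.0715,0.03],[0.0294,0.0187,0.0043,-0.0003,-0.0006,-0.0715,0.03],[0.028,0.0208,0.0042,-0.0003,-0.0006,-0.0715,0.03],[0.0265,0.0227,0.0042,-0.0003,-0.0006,-0.0715,0.03]]
```

>>> arm_command(increments=[[0.035,0.002,0.004,0,0,-0.072,0.03],[0.035,0.005,0.004,0,0,-0.072,0.03],[0.034,0.007,0.004,0,0,-0.072,0.03],[0.034,0.01,0.004,0,0,-0.072,0.03],[0.033,0.012,0.004,0,0,-0.072,0.03],[0.032,0.014,0.004,0,0,-0.072,0.03],[0.031,0.017,0.004,0,0,-0.072,0.03],[0.029,0.019,0.004,0,0,-0.072,0.03],[0.028,0.021,0.004,0,0,-0.072,0.03],[0.026,0.023,0.004,0,0,-0.072,0.03]])

```text
time: 1.77
tcp_pos: [543.2, 108.8, 149.4]
orientation: [-1.805, -2.562, -0.005]
contact_force: [1.4, -1.8, -0.1]
finger_gap: 30.2
```

```bash
python3 -c "
from h import *
o=get_obs();im=read_camera('wrist');cv2.imwrite('pics/w1.png',im[:,:,::-1])
C=cam('wrist',o);print(topix('wrist',[[567.1,16.8,40],[600.1,-89.7,30],[672.4,-143.7,53]],C))
print(o['contact_force'])
plan((545,85,100),np.radians(107.2),3,.03)"
```

```text
[[278.67592401 316.70963383]
 [275.62651205 395.98735977]
 [320.78070246 461.7336384 ]]
[ 1.42096043 -1.75902762 -0.08369596]
from [544.2 113.4 147.8] yaw 1.922 gap 29.9 t 1.8167
[[-0.0091,-0.003,0.0159,-0.0004,-0.0033,0.0172,0.03],[-0.0091,-0.0029,0.0159,-0.0004,-0.0033,0.0172,0.03],[-0.0091,-0.0027,0.0159,-0.0004,-0.0033,0.0172,0.03]]
```

View pics/w1.png

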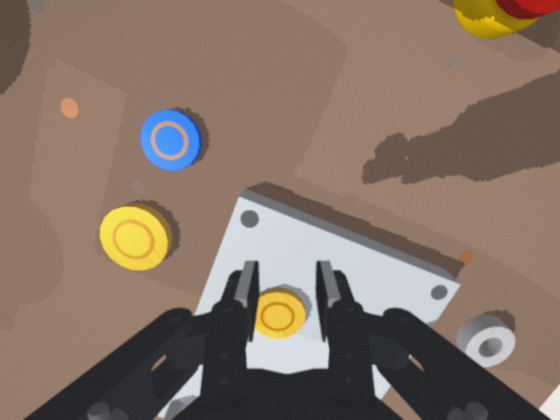

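The wrist view shows the disc at (278,315), between the fingers further on. I predicted (279,317), so the measurements agree. I'll line up behind the disc and go down.

```bash
python3 -c "
from h import *
plan((546.5,80,70),np.radians(107.2),5,.03)"
```

```text
from [544.2 113.4 147.8] yaw 1.922 gap 29.9 t 1.8167
[[-0.0066,-0.0019,0.0155,-0.0003,-0.002,0.0103,0.03],[-0.0066,-0.0018,0.0155,-0.0003,-0.002,0.0103,0.03],[-0.0066,-0.0017,0.0155,-0.0003,-0.002,0.0103,0.03],[-0.0065,-0.0017,0.0155,-0.0003,-0.002,0.0103,0.03],[-0.0065,-0.0016,0.0156,-0.0003,-0.002,0.0103,0.03]]
```

>>> arm_command(increments=[[-0.0065,-0.0018,0.0155,0,-0.002,0.01,0.03],[-0.0065,-0.0018,0.0155,0,-0.002,0.01,0.03],[-0.0065,-0.0017,0.0155,0,-0.002,0.01,0.03],[-0.0065,-0.0017,0.0155,0,-0.002,0.01,0.03],[-0.0065,-0.0017,0.0155,0,-0.002,0.01,0.03],[0,0,0,0,0,0,0.03]])

```text
time: 2.32
tcp_pos: [545.8, 84.9, 64.3]
orientation: [-1.849, -2.535, 0.005]
contact_force: [-0.8, -0.6, 0.6]
finger_gap: 30.2
```

```bash
python3 -c "
from h import *
plan((547.9,78.9,54),np.radians(107.2),4,.03);o=get_obs();print(o['contact_force'])"
```

```text
from [545.8  84.9  64.3] yaw 1.881 gap 30.2 t 2.3167
[[-0.0016,0.0001,0.0026,-0.0012,-0.0004,0.0025,0.03],[-0.0016,0.0001,0.0026,-0.0012,-0.0004,0.0025,0.03],[-0.0016,0.0001,0.0026,-0.0012,-0.0004,0.0025,0.03],[-0.0016,0.0001,0.0026,-0.0012,-0.0004,0.0025,0.03]]
[-0.8029933  -0.61647929  0.5513281 ]
```

>>> arm_command(increments=[[-0.0016,0,0.0025,-0.0012,0,0.0025,0.03],[-0.0016,0,0.0025,-0.0012,0,0.0025,0.03],[-0.0016,0,0.002,-0.0012,0,0.0025,0.03],[-0.0016,0,0.002,-0.0012,0,0.0025,0.03],[0,0,0,0,0,0,0.03],[0,0,0,0,0,0,0.03]])

```text
time: 2.82
tcp_pos: [548.6, 78.7, 57.1]
orientation: [1.864, 2.528, 0.004]
contact_force: [0.4, 0.3, 0.7]
finger_gap: 30.1
```

```bash
python3 -c "
from h import *
o=get_obs();im=read_camera('wrist');cv2.imwrite('pics/w2.png',im[:,:,::-1]);im=read_camera('scene');cv2.imwrite('pics/s2.png',cv2.resize(im[150:280,190:350,::-1],None,fx=4.5,fy=4.5,interpolation=2))
print(o['contact_force'])
plan((547.9,78.9,53),np.radians(107.2),4,.03)"
```

```text
[0.43426484 0.33296868 0.72933597]
from [548.7  78.8  57.1] yaw 1.871 gap 29.9 t 2.9167
[[0.0001,-0.0002,0.001,0.0006,-0.0004,-0.0,0.03],[0.0001,-0.0002,0.001,0.0006,-0.0004,-0.0,0.03],[0.0001,-0.0002,0.001,0.0006,-0.0004,-0.0,0.03],[0.0001,-0.0002,0.001,0.0006,-0.0004,-0.0,0.03]]
```

View pics/w2.png

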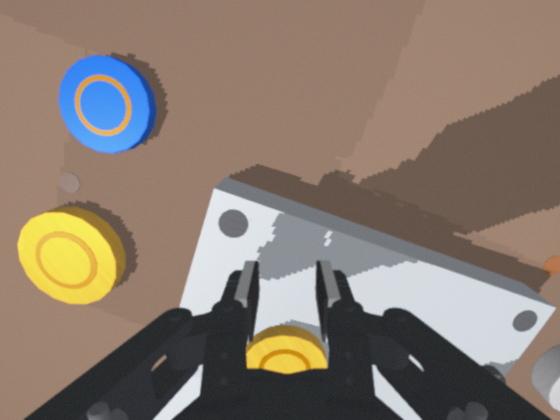

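View pics/s2.png

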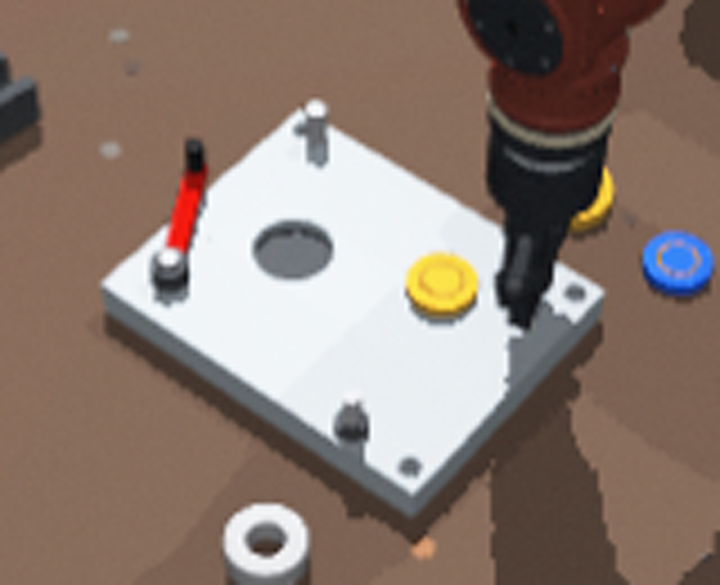

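The disc at (285,350) is centred between the fingertips (245 and 325), and the scene view shows the fingers behind it over the plate. I'll go down to just above the plate.

>>> arm_command(increments=[[0,0,0.002,0,0,0,0.03],[0,0,0.002,0,0,0,0.03],[0,0,0.001,0,0,0,0.03],[0,0,0.001,0,0,0,0.03],[0,0,0,0,0,0,0.03]])

```text
time: 3.33
tcp_pos: [549.0, 79.1, 51.1]
orientation: [1.863, 2.528, 0.005]
contact_force: [-0.5, -0.7, -0.3]
finger_gap: 30.0
```

```bash
python3 -c "
from h import *
d=np.array([567.1,16.8]);p=np.array([600.1,-89.7]);u=(p-d)/np.linalg.norm(p-d);print(u,np.degrees(np.arctan2(-u[1],-u[0])))
t=p-u*60
plan((*t,50.3),np.radians(107.2),20,.03)"
```

```text
[ 0.29597603 -0.95519537] 107.21607358779072
from [549.   79.1  51.1] yaw 1.871 gap 30.0 t 3.3333
[[-0.0058,-0.0001,0.0,0.0002,-0.0001,0.0,0.03],[-0.0058,-0.0001,0.0,0.0002,-0.0001,0.0,0.03],[-0.0058,-0.0001,0.0,0.0002,-0.0001,0.0,0.03],[-0.0058,-0.0001,0.0,0.0002,-0.0001,0.0,0.03],[-0.0058,-0.0001,0.0,0.0002,-0.0001,0.0,0.03],[-0.0058,-0.0001,0.0,0.0002,-0.0001,0.0,0.03],[-0.0058,-0.0001,0.0,0.0002,-0.0001,0.0,0.03],[-0.0058,-0.0001,0.0,0.0002,-0.0001,0.0,0.03],[-0.0058,-0.0001,0.0,0.0002,-0.0001,0.0,0.03],[-0.0058,-0.0001,0.0,0.0002,-0.0001,0.0,0.03],[-0.0058,-0.0001,0.0,0.0002,-0.0001,0.0,0.03],[-0.0058,-0.0001,0.0,0.0002,-0.0001,0.0,0.03],[-0.0058,-0.0001,0.0,0.0002,-0.0001,0.0,0.03],[-0.0058,-0.0001,0.0,0.0002,-0.0001,0.0,0.03],[-0.0058,-0.0001,0.0,0.0002,-0.0001,0.0,0.03],[-0.0058,-0.0001,0.0,0.0002,-0.0001,0.0,0.03],[-0.0058,-0.0001,0.0,0.0002,-0.0001,0.0,0.03],[-0.0058,-0.0001,0.0,0.0002,-0.0001,0.0,0.03],[-0.0058,-0.0001,0.0,0.0002,-0.0001,0.0,0.03],[-0.0058,-0.0001,0.0,0.0002,-0.0001,0.0,0.03]]
```

>>> arm_command(increments=[[-0.005,0,0.0004,0,0,0,0.03],[-0.005,0,0.0004,0,0,0,0.03],[-0.005,0,0,0,0,0,0.03],[-0.005,0,0,0,0,0,0.03],[-0.005,0,0,0,0,0,0.03],[-0.004,0,0,0,0,0,0.03],[-0.004,0,0,0,0,0,0.03],[-0.004,0,0,0,0,0,0.03],[-0.004,0,0,0,0,0,0.03],[-0.004,0,0,0,0,0,0.03]])

```text
time: 4.17
tcp_pos: [563.4, 31.9, 50.0]
orientation: [-1.863, -2.529, -0.006]
contact_force: [-0.5, 1.2, -0.1]
finger_gap: 29.9
```

```bash
python3 -c "
from h import *
o=get_obs();im=read_camera('wrist');cv2.imwrite('pics/w3.png',im[:,:,::-1]);im=read_camera('scene');cv2.imwrite('pics/s3.png',cv2.resize(im[150:280,190:350,::-1],None,fx=4.5,fy=4.5,interpolation=2))
print(o['contact_force'])
p=np.array([600.1,-89.7]);u=np.array([.296,-.955])
plan((*(p-u*60),50.3),np.radians(107.2),10,.03)"
```

```text
[-0.45101455  1.15358636 -0.06649721]
from [563.5  31.5  50.1] yaw 1.871 gap 29.8 t 4.2667
[[-0.0067,-0.0001,-0.0,0.0003,-0.0002,-0.0,0.03],[-0.0067,-0.0001,-0.0,0.0003,-0.0002,-0.0,0.03],[-0.0067,-0.0001,-0.0,0.0003,-0.0002,-0.0,0.03],[-0.0067,-0.0001,-0.0,0.0003,-0.0002,-0.0,0.03],[-0.0067,-0.0001,-0.0,0.0003,-0.0002,-0.0,0.03],[-0.0067,-0.0001,-0.0,0.0003,-0.0002,-0.0,0.03],[-0.0067,-0.0001,-0.0,0.0003,-0.0002,-0.0,0.03],[-0.0067,-0.0001,-0.0,0.0003,-0.0002,-0.0,0.03],[-0.0067,-0.0001,-0.0,0.0003,-0.0002,-0.0,0.03],[-0.0067,-0.0001,-0.0,0.0003,-0.0002,-0.0,0.03]]
```

View pics/s3.png

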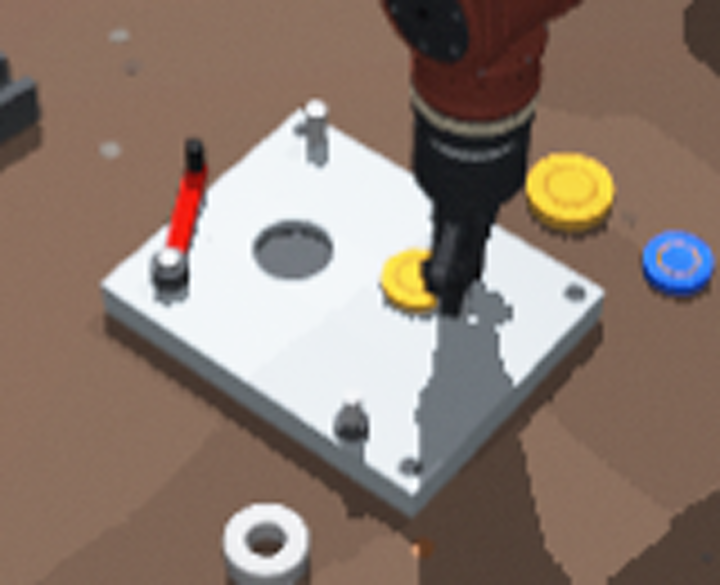

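The disc is cradled and sliding, so I'll continue.

>>> arm_command(increments=[[-0.005,0,0,0,0,0,0.03],[-0.005,0,0,0,0,0,0.03],[-0.005,0,0,0,0,0,0.03],[-0.005,0,0,0,0,0,0.03],[-0.005,0,0,0,0,0,0.03],[-0.005,0,0,0,0,0,0.03],[-0.005,0,0,0,0,0,0.03],[-0.005,0,0,0,0,0,0.03],[-0.004,0,0,0,0,0,0.03],[-0.003,0,0,0,0,0,0.03]])

```text
time: 5.1
tcp_pos: [578.7, -17.3, 49.9]
orientation: [-1.863, -2.529, -0.006]
contact_force: [-1.1, 1.3, 0.3]
finger_gap: 29.8
```

```bash
python3 -c "
from h import *
o=get_obs();C=cam('wrist',o);im=read_camera('wrist');cv2.imwrite('pics/w4.png',im[:,:,::-1]);im=read_camera('scene');cv2.imwrite('pics/s4.png',cv2.resize(im[150:280,190:350,::-1],None,fx=4.5,fy=4.5,interpolation=2))
print(o['contact_force'])
p=np.array([600.1,-89.7]);u=np.array([.296,-.955])
q=o['tcp_pos'][:2]
print((p-q)@u, (p-q)@[u[1],-u[0]])
plan((*(p-u*32),50.3),np.radians(107.2),10,.03)"
```

```text
[-1.1327073   1.29287101  0.2688118 ]
75.48587060183455 0.9629979146152792
from [578.7 -17.4  50. ] yaw 1.871 gap 29.7 t 5.2
[[-0.0043,-0.0001,-0.0,0.0003,-0.0002,0.0,0.03],[-0.0043,-0.0001,-0.0,0.0003,-0.0002,0.0,0.03],[-0.0043,-0.0001,-0.0,0.0003,-0.0002,0.0,0.03],[-0.0043,-0.0001,-0.0,0.0003,-0.0002,0.0,0.03],[-0.0043,-0.0001,-0.0,0.0003,-0.0002,0.0,0.03],[-0.0043,-0.0001,-0.0,0.0003,-0.0002,0.0,0.03],[-0.0043,-0.0001,-0.0,0.0003,-0.0002,0.0,0.03],[-0.0043,-0.0001,-0.0,0.0003,-0.0002,0.0,0.03],[-0.0043,-0.0001,-0.0,0.0003,-0.0002,0.0,0.03],[-0.0043,-0.0001,-0.0,0.0003,-0.0002,0.0,0.03]]
```

View pics/s4.png

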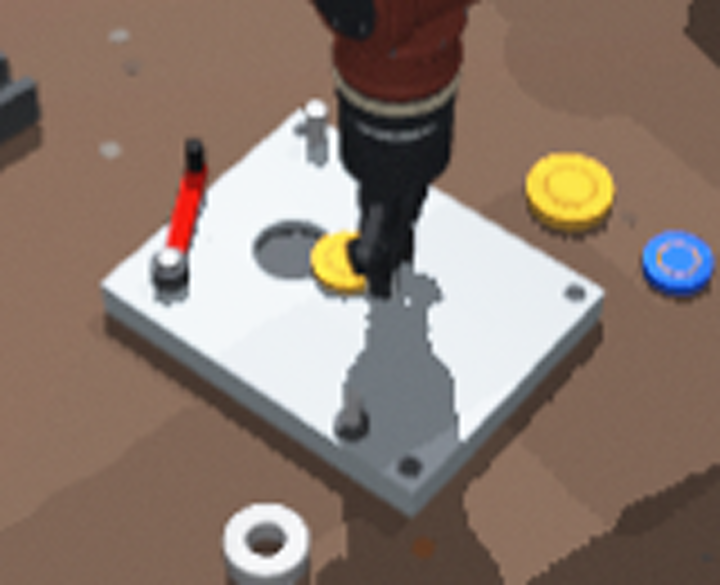

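View pics/w4.png

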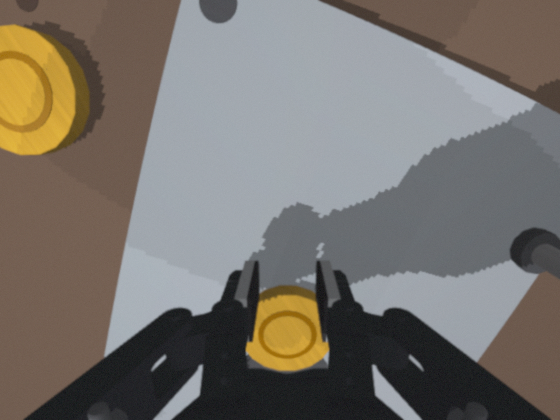

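```bash
python3 -c "
from h import *
o=get_obs();C=cam('wrist',o)
w=toworld('wrist',[[288,334]],40,C);print(w)
p=np.array([600.1,-89.7]);u=np.array([.296,-.955]);print((p-w[0,:2])@u,(p-w[0,:2])@[u[1],-u[0]],(w[0,:2]-o['tcp_pos'][:2])@u)"
```

```text
[[587.94590001 -47.32641643  40.        ]]
44.064385904385844 0.9354152445996249 31.282116665298396
```

The disc centre is 44 mm short of the pocket and 31 mm ahead of the TCP, as computed. I'll push on more gently.

>>> arm_command(increments=[[-0.004,-0.0002,0,0,0,0,0.03],[-0.004,-0.0002,0,0,0,0,0.03],[-0.004,-0.0002,0,0,0,0,0.03],[-0.004,-0.0002,0,0,0,0,0.03],[-0.004,-0.0002,0,0,0,0,0.03],[-0.003,0,0,0,0,0,0.03],[-0.003,0,0,0,0,0,0.03],[-0.003,0,0,0,0,0,0.03],[-0.002,0,0,0,0,0,0.03],[-0.002,0,0,0,0,0,0.03]])

```text
time: 6.03
tcp_pos: [588.3, -51.7, 50.1]
orientation: [-1.862, -2.53, -0.006]
contact_force: [-0.1, 0.6, 0.4]
finger_gap: 29.9
```

```bash
cat > chk.py <<'E'
from h import *
import sys
k=sys.argv[1]
o=get_obs();C=cam('wrist',o);im=read_camera('wrist');cv2.imwrite(f'pics/w{k}.png',im[:,:,::-1]);im=read_camera('scene');cv2.imwrite(f'pics/s{k}.png',cv2.resize(im[150:280,190:350,::-1],None,fx=4.5,fy=4.5,interpolation=2))
print(o['tcp_pos'],o['contact_force'])
p=np.array([600.1,-89.7]);u=np.array([.296,-.955])
q=o['tcp_pos'][:2]
print((p-q)@u, (p-q)@[u[1],-u[0]])
E
python3 chk.py 5
```

```text
[588.28395532 -51.69653583  50.05505683] [-0.1293919   0.64609958  0.40750047]
39.79085750595668 -0.03529727580927755
```

View pics/s5.png

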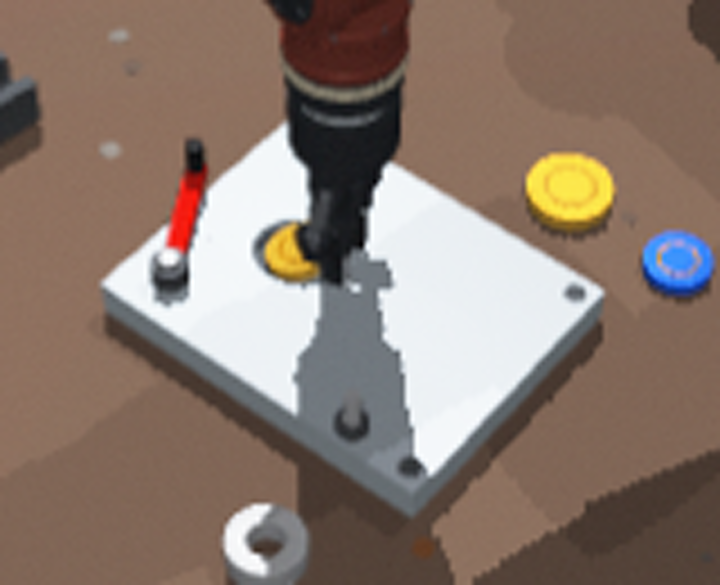

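About 8.5 mm remains.

>>> arm_command(increments=[[-0.0012,0,0,0,0,0,0.03],[-0.0012,0,0,0,0,0,0.03],[-0.0012,0,0,0,0,0,0.03],[-0.0012,0,0,0,0,0,0.03],[-0.0012,0,0,0,0,0,0.03],[-0.0012,0,0,0,0,0,0.03],[-0.0012,0,0,0,0,0,0.03],[0,0,0,0,0,0,0.03],[0,0,0,0,0,0,0.03]])

```text
time: 6.88
tcp_pos: [590.9, -60.9, 49.6]
orientation: [1.863, 2.53, 0.005]
contact_force: [0.5, 0.8, -0.2]
finger_gap: 30.3
```

```bash
python3 chk.py 6
```

```text
[590.88400103 -60.90183635  49.58489951] [ 0.53136344  0.76061877 -0.23694806]
30.23018197832707 -0.2770225735749925
```

View pics/s6.png

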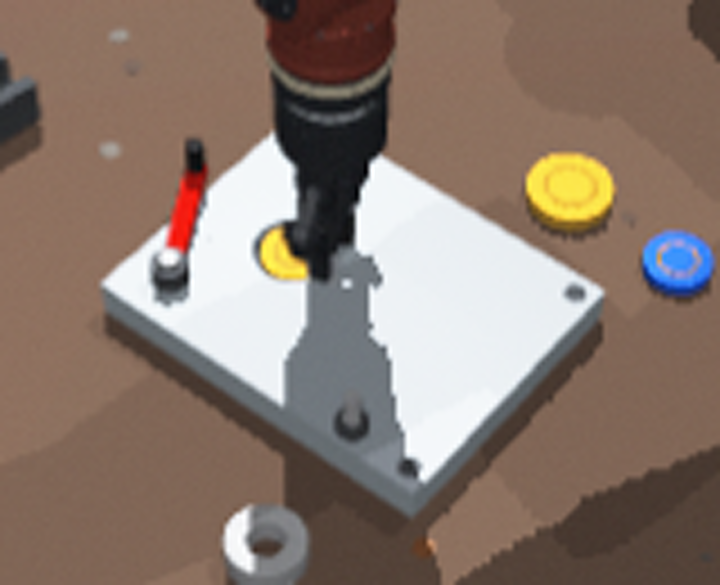

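View pics/w6.png

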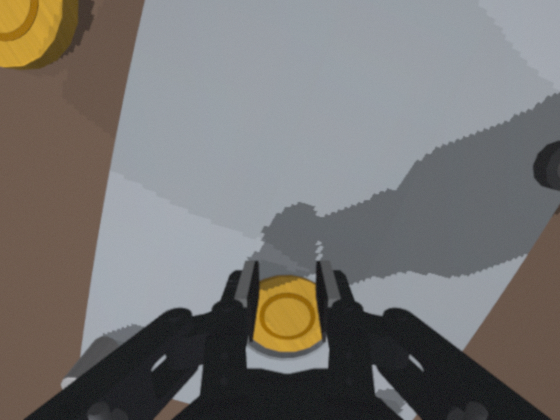

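It looks seated: the disc shows at (287,316) with a dark gap round it. I'll raise the arm and check.

>>> arm_command(increments=[[0.002,0,-0.008,0,0,0,0.03],[0.004,0,-0.015,0,0,0,0.04],[0.006,0,-0.02,0,0,0,0.04],[0.006,0,-0.02,0,0,0,0.04],[0.006,0,-0.015,0,0,0,0.04],[0,0,0,0,0,0,0.04]])

```text
time: 7.48
tcp_pos: [581.9, -36.3, 132.1]
orientation: [-1.862, -2.527, -0.004]
contact_force: [0.8, 0.1, 0.4]
finger_gap: 40.0
```

```bash
python3 chk.py 7
```

```text
[581.88152516 -36.30940054 132.08952368] [0.81058874 0.13962743 0.35351576]
56.380691039741 -1.595026031038552
```

View pics/s7.png

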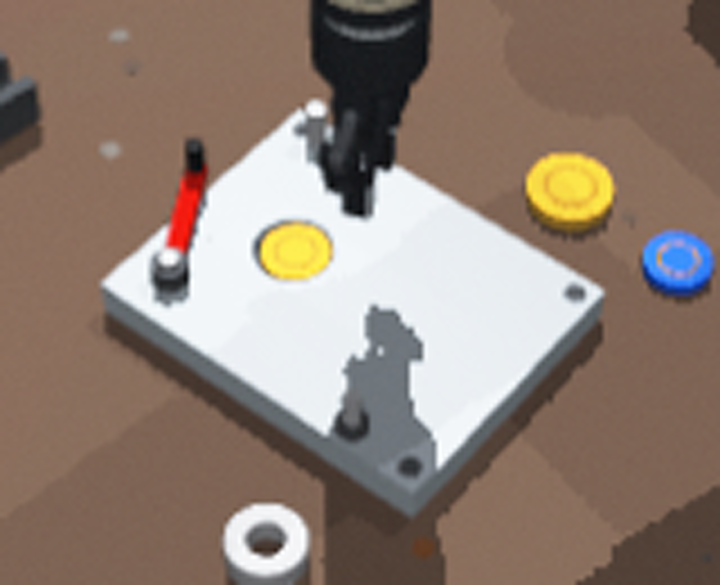

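View pics/w7.png

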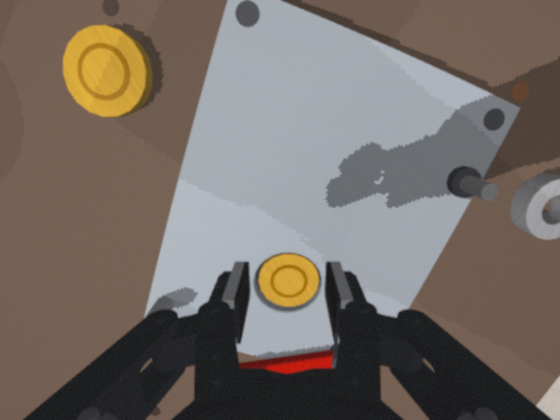

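```bash
python3 - <<'E'
from h import *
for n,f in(("wrist","w7"),):
    im=cv2.imread(f"pics/{f}.png");cv2.imwrite("pics/w7c.png",cv2.resize(im[235:325,235:345],None,fx=6,fy=6,interpolation=2))
o=get_obs();t=read_camera('top')[:,:,::-1];s=read_camera('scene')[:,:,::-1]
cv2.imwrite("pics/t7c.png",cv2.resize(np.hstack([t[180:245,270:340],s[180:245,220:290]]),None,fx=5,fy=5,interpolation=2))
for n,im in(("wrist",im),("top",t),("scene",s)):
    h=cv2.cvtColor(np.ascontiguousarray(im),cv2.COLOR_BGR2HSV);C=cam(n,o)
    c=topix(n,[[600,-89.7,30]],C)[0];m=((h[...,0]>12)&(h[...,0]<35)&(h[...,1]>110))
    yy,xx=np.nonzero(m);k=np.hypot(xx-c[0],yy-c[1])<45 if n=="wrist" else np.hypot(xx-c[0],yy-c[1])<18
    e=cv2.fitEllipse(cv2.convexHull(np.column_stack([xx[k],yy[k]]).astype(np.int32)))
    print(n,c,e,[toworld(n,[e[0]],z,C)[0].round(1) for z in(30,35)])
E
```

```text
wrist [290.60118725 285.88552992] ((288.0313415527344, 279.50714111328125), (53.36083984375, 61.480167388916016), 92.18627166748047) [array([596.1, -84.5,  30. ]), array([595.2, -81.7,  35. ])]Traceback (most recent call last):
  File "<stdin>", line 10, in <module>
cv2.error: OpenCV(4.12.0) /io/opencv/modules/imgproc/src/shapedescr.cpp:356: error: (-215:Assertion failed) n >= 0 && (depth == CV_32F || depth == CV_32S) in function 'fitEllipseNoDirect'
```

View pics/w7c.png

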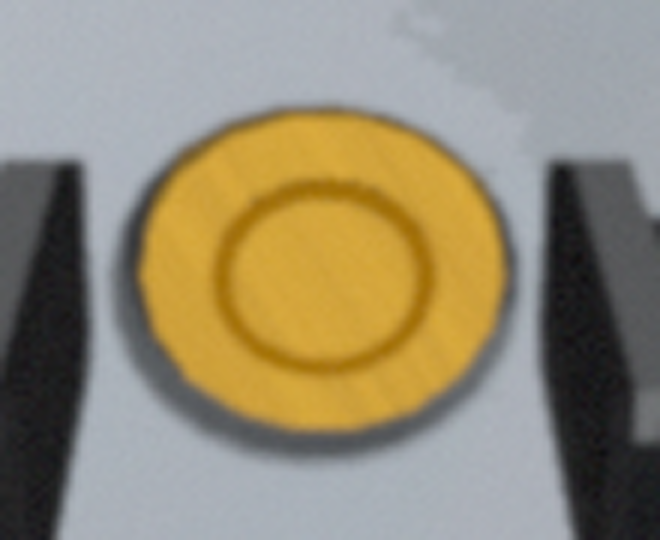

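View pics/t7c.png

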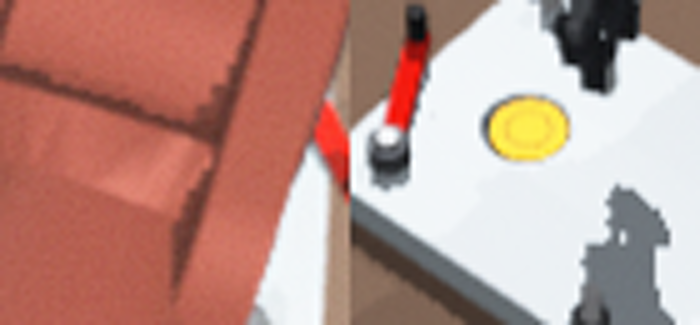

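The disc is seated: a dark rim shows all round it in the crop, and the offset from the pocket centre is about 2.4 mm, under the 3 mm clearance. The keeper is still open.

For the keeper I'll go round behind the post with the fingers nearly closed (8 mm gap, so the post nests between them). Then I'll turn the tool about the pivot.

```bash
python3 -c "
from h import *
print(get_obs()['joints'].round(2))
plan((606,-224,130),np.radians(116.1),10,.008)"
```

```text
[-0.29  0.07 -0.16  1.35  0.    0.98]
from [580.2 -36.9 127.1] yaw 1.871 gap 40.0 t 7.6833
[[-0.0186,-0.0031,-0.0004,-0.0004,-0.0007,-0.0156,0.008],[-0.0186,-0.0034,-0.0004,-0.0004,-0.0007,-0.0156,0.008],[-0.0185,-0.0036,-0.0004,-0.0004,-0.0007,-0.0156,0.008],[-0.0185,-0.0039,-0.0004,-0.0004,-0.0007,-0.0156,0.008],[-0.0184,-0.0042,-0.0003,-0.0004,-0.0007,-0.0156,0.008],[-0.0183,-0.0045,-0.0003,-0.0004,-0.0007,-0.0156,0.008],[-0.0183,-0.0048,-0.0003,-0.0004,-0.0007,-0.0156,0.008],[-0.0182,-0.0051,-0.0003,-0.0004,-0.0007,-0.0156,0.008],[-0.0181,-0.0054,-0.0003,-0.0004,-0.0007,-0.0156,0.008],[-0.018,-0.0056,-0.0003,-0.0004,-0.0007,-0.0156,0.008]]
```

>>> arm_command(increments=[[-0.0186,-0.003,-0.001,0,0,-0.0156,0.008],[-0.0186,-0.0034,-0.001,0,0,-0.0156,0.008],[-0.0185,-0.0036,-0.001,0,0,-0.0156,0.008],[-0.0185,-0.004,-0.0005,0,0,-0.0156,0.008],[-0.0184,-0.0042,-0.0005,0,0,-0.0156,0.008],[-0.0183,-0.0045,-0.0005,0,0,-0.0156,0.008],[-0.0183,-0.0048,0,0,0,-0.0156,0.008],[-0.0182,-0.005,0,0,0,-0.0156,0.008],[-0.018,-0.0054,0,0,0,-0.0156,0.008],[0,0,0,0,0,0,0.008]])

```text
time: 8.52
tcp_pos: [597.5, -211.8, 113.9]
orientation: [-1.659, -2.634, 0.003]
contact_force: [-0.2, -0.7, 0.4]
finger_gap: 8.2
```

```bash
python3 - <<'E'
from h import *
o=get_obs();C=cam('wrist',o);im=read_camera('wrist')[:,:,::-1].copy();cv2.imwrite('pics/w8.png',im)
t=read_camera('top')[:,:,::-1];cv2.imwrite("pics/t8.png",cv2.resize(t[155:295,205:355],None,fx=4,fy=4,interpolation=2))
print(topix('wrist',[[587.3,-185.3,68],[672.4,-143.7,53],[600.1,-89.7,30]],C))
plan((606,-224,90),np.radians(116.1),4,.008)
E
```

```text
[[293.05846809 210.4935772 ]
 [440.5603638  203.39085323]
 [376.09193047  73.06763368]]
from [ 597.2 -209.   113.9] yaw 2.018 gap 7.7 t 8.6167
[[-0.0045,0.0005,0.0059,-0.0043,-0.0063,-0.0021,0.008],[-0.0045,0.0004,0.0059,-0.0043,-0.0063,-0.0021,0.008],[-0.0044,0.0004,0.0059,-0.0043,-0.0063,-0.0021,0.008],[-0.0044,0.0004,0.0059,-0.0043,-0.0063,-0.0021,0.008]]
```

View pics/w8.png

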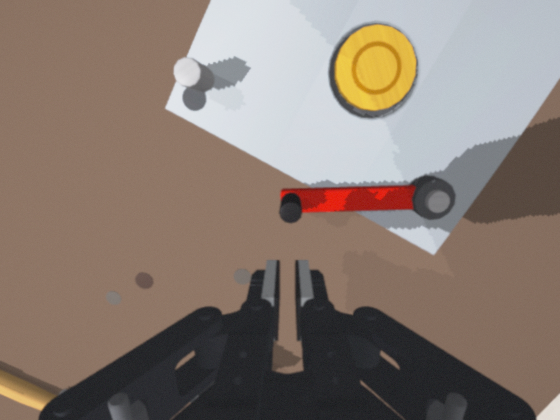

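View pics/t8.png

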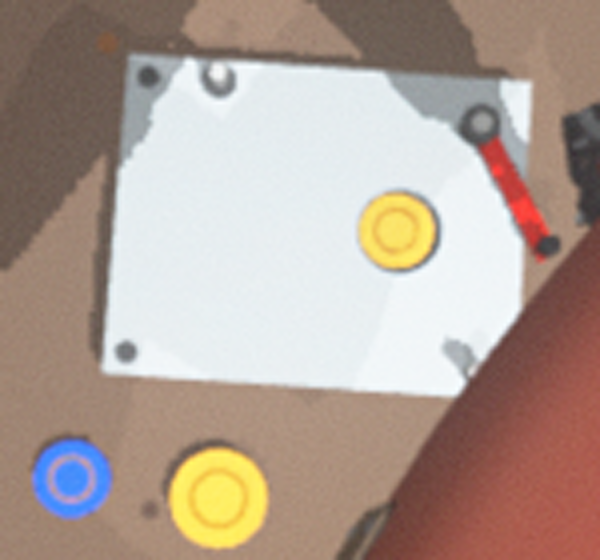

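Both views show the disc seated in the pocket with a dark gap round it. The post is at (291,208) in the wrist image, against a predicted (293,210), and in line with the finger gap. Next I'll go down behind the post.

>>> arm_command(increments=[[-0.0045,0.0005,0.007,-0.0043,-0.006,-0.002,0.008],[-0.0045,0.0005,0.007,-0.0043,-0.006,-0.002,0.008],[-0.004,0.0005,0.009,-0.0043,-0.006,-0.002,0.008],[-0.004,0.0005,0.009,-0.0043,-0.006,-0.002,0.008],[0,0,0.005,0,0,0,0.008],[0,0,0,0,0,0,0.008],[0,0,0,0,0,0,0.008]])

```text
time: 9.2
tcp_pos: [605.3, -218.7, 69.9]
orientation: [-1.656, -2.667, -0.002]
contact_force: [0.4, 0.5, 0.7]
finger_gap: 8.3
```

```bash
cat > k.py <<'E'
from h import *
import sys
o=get_obs();C=cam('wrist',o)
im=read_camera('wrist')[:,:,::-1].copy();cv2.imwrite(f'pics/w{sys.argv[1]}.png',im)
M=R.from_rotvec(o['orientation']).as_matrix();p=o['tcp_pos']
f=lambda a:(M.T@(np.array(a)-p)).round(1)
print('tool frame: pivot',f([672.4,-143.7,p[2]]),'post0',f([587.3,-185.3,p[2]]),'closed post',f([596.3,-86.8,p[2]]))
print('tilt',M[:,2].round(3),'force',o['contact_force'].round(1))
plan((*p[:2],67),np.arctan2(M[1,0],M[0,0]),3,.008)
E
python3 k.py 9
```

```text
tool frame: pivot [37.5 93.4  0.1] post0 [37.9 -1.3  0.1] closed post [122.2  50.4   0.4]
tilt [-0.001  0.003 -1.   ] force [0.4 0.5 0.7]
from [ 605.3 -218.6   69.9] yaw 2.03 gap 8.2 t 9.25
[[-0.0,0.0,0.001,-0.0,-0.0011,0.0,0.008],[-0.0,0.0,0.001,-0.0,-0.0011,0.0,0.008],[-0.0,0.0,0.001,-0.0,-0.0011,0.0,0.008]]
```

View pics/w9.png

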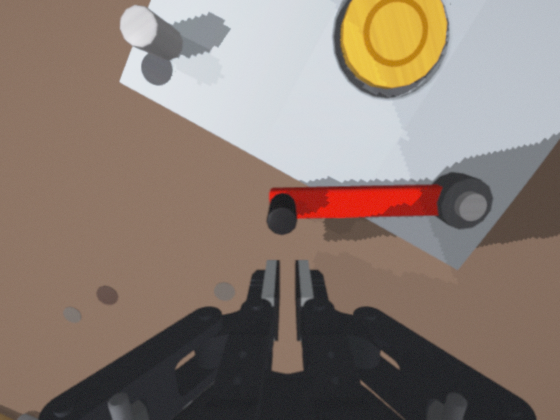

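The post is 38 mm ahead and 1.3 mm to the side. I'll shift across, drop to 66 mm, and close up to it.

>>> arm_command(increments=[[0.003,-0.0006,0.001,0,0,0,0.008],[0.004,-0.0006,0.001,0,0,0,0.008],[0.004,0,0.001,0,0,0,0.008],[0.004,0,0.001,0,0,0,0.008],[0.003,0,0,0,0,0,0.008],[0.002,0,0,0,0,0,0.008],[0,0,0,0,0,0,0.008],[0,0,0,0,0,0,0.008]])

```text
time: 9.92
tcp_pos: [595.0, -199.0, 67.8]
orientation: [1.656, 2.67, 0.002]
contact_force: [-0.1, -1.7, -0.0]
finger_gap: 7.9
```

```bash
python3 k.py 10
```

```text
tool frame: pivot [15.2 93.9  0.1] post0 [15.7 -0.8  0. ] closed post [100.   51.    0.1]
tilt [ 0.001  0.001 -1.   ] force [-0.1 -1.7 -0. ]
from [ 595.  -199.1   67.8] yaw 2.031 gap 8.3 t 9.9667
[[0.0,0.0,0.0003,0.0003,-0.0002,-0.0,0.008],[0.0,0.0,0.0003,0.0003,-0.0002,-0.0,0.008],[0.0,0.0,0.0003,0.0003,-0.0002,-0.0,0.008]]
```

View pics/w10.png

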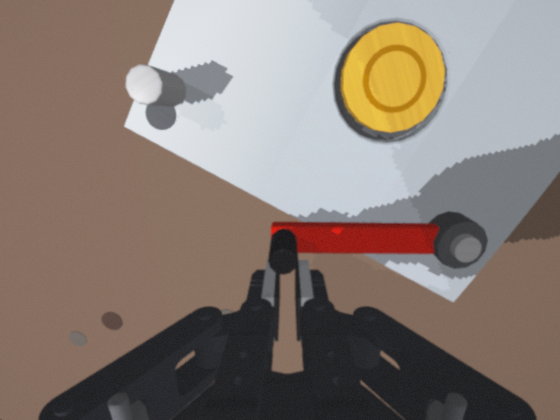

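The post is touching and nested between the tips at (285,250). Next I'll turn the tool about the pivot.

>>> arm_command(increments=[[0.0028,-0.0004,0.0005,0,0,0.03,0.008],[0.0028,-0.0004,0.0005,0,0,0.03,0.008],[0.0028,-0.0004,0,0,0,0.03,0.008],[0.0028,-0.0004,0,0,0,0.03,0.008],[0.0028,-0.0004,0,0,0,0.03,0.008],[0.0028,-0.0004,0,0,0,0.03,0.008],[0.0028,-0.0004,0,0,0,0.03,0.008],[0.0028,-0.0004,0,0,0,0.03,0.008],[0.0028,-0.0004,0,0,0,0.03,0.008],[0.0028,-0.0004,0,0,0,0.03,0.008]])

```text
time: 10.8
tcp_pos: [582.6, -176.6, 67.4]
orientation: [2.055, 2.373, -0.002]
contact_force: [-0.4, -1.5, -0.2]
finger_gap: 8.2
```

```bash
python3 k.py 11
```

```text
tool frame: pivot [19.7 93.6  0. ] post0 [-9.3  3.4  0. ] closed post [86.9 26.5 -0.2]
tilt [ 0.001 -0.002 -1.   ] force [-0.4 -1.5 -0.2]
from [ 582.4 -176.1   67.4] yaw 1.713 gap 7.7 t 10.85
[[-0.0002,0.0,0.0001,0.0002,0.0008,-0.0006,0.008],[-0.0002,0.0,0.0001,0.0002,0.0008,-0.0006,0.008],[-0.0002,0.0,0.0001,0.0002,0.0008,-0.0006,0.008]]
```

View pics/w11.png

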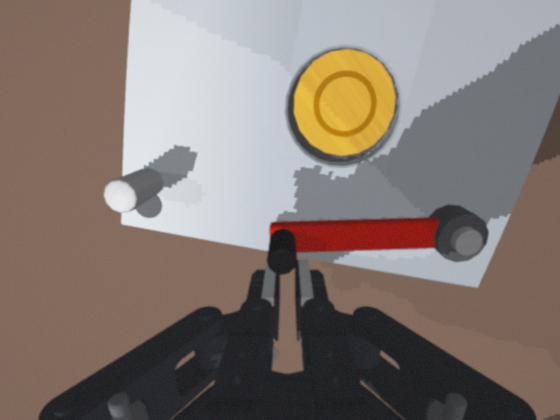

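The post is moving with the fingers.

>>> arm_command(increments=[[0.0034,-0.0005,0,0,0,0.03,0.008],[0.0034,-0.0005,0,0,0,0.03,0.008],[0.0033,-0.0005,0,0,0,0.03,0.008],[0.0032,-0.0005,0,0,0,0.03,0.008],[0.0032,-0.0005,0,0,0,0.03,0.008],[0.0032,-0.0005,0,0,0,0.03,0.008],[0.0032,-0.0005,0,0,0,0.03,0.008],[0.0032,-0.0005,0,0,0,0.03,0.008],[0.0032,-0.0005,0,0,0,0.03,0.008],[0.0032,-0.0005,0,0,0,0.03,0.008]])

```text
time: 11.68
tcp_pos: [576.8, -145.6, 67.4]
orientation: [2.397, 2.027, -0.005]
contact_force: [-2.1, -1.8, 0.3]
finger_gap: 7.9
```

```bash
python3 k.py 12
```

```text
tool frame: pivot [17.8 94.  -0.1] post0 [-37.4  16.9   0.2] closed post [61.3  9.5 -0.3]
tilt [-0.001 -0.004 -1.   ] force [-2.1 -1.8  0.3]
from [ 576.8 -145.1   67.4] yaw 1.402 gap 8.0 t 11.7333
[[-0.0002,0.0,0.0001,-0.0,0.0013,-0.0006,0.008],[-0.0002,0.0,0.0001,-0.0,0.0013,-0.0006,0.008],[-0.0002,0.0,0.0001,-0.0,0.0013,-0.0006,0.008]]
```

View pics/w12.png

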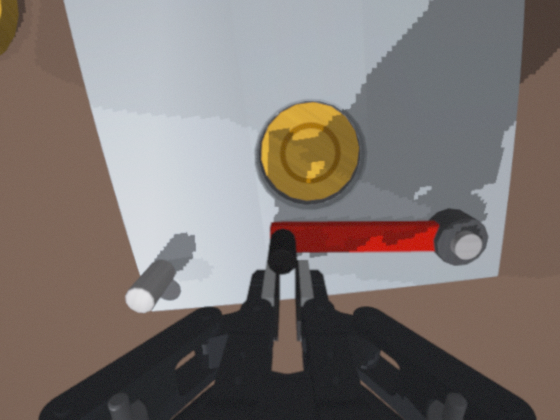

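>>> arm_command(increments=[[0.0033,-0.0005,0,0,0,0.03,0.008],[0.0033,-0.0005,0,0,0,0.03,0.008],[0.0032,-0.0005,0,0,0,0.03,0.008],[0.0032,-0.0005,0,0,0,0.03,0.008],[0.0032,-0.0005,0,0,0,0.03,0.008],[0.0032,-0.0005,0,0,0,0.03,0.008],[0.0032,-0.0005,0,0,0,0.03,0.008],[0.0032,-0.0005,0,0,0,0.03,0.008],[0.0032,-0.0005,0,0,0,0.03,0.008],[0.0032,-0.0005,0,0,0,0.03,0.008]])

```text
time: 12.57
tcp_pos: [581.6, -114.6, 67.5]
orientation: [2.675, 1.642, -0.007]
contact_force: [-0.7, -0.9, 0.1]
finger_gap: 8.1
```

```bash
python3 k.py 13
```

```text
tool frame: pivot [15.1 94.2 -0.1] post0 [-60.5  37.1   0.3] closed post [31.4  0.6 -0.2]
tilt [-0.002 -0.004 -1.   ] force [-0.7 -0.9  0.1]
from [ 581.7 -114.1   67.4] yaw 1.099 gap 7.9 t 12.6167
[[-0.0002,0.0,0.0001,-0.0,0.0016,-0.0006,0.008],[-0.0002,0.0,0.0001,-0.0,0.0016,-0.0006,0.008],[-0.0002,0.0,0.0001,-0.0,0.0016,-0.0006,0.008]]
```

View pics/w13.png

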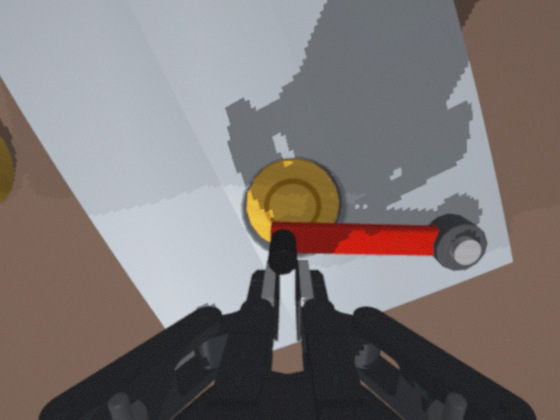

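The arm is passing over the disc freely, and about 16 mm remains to the stop.

>>> arm_command(increments=[[0.003,-0.0004,0,0,0,0.028,0.008],[0.003,-0.0004,0,0,0,0.028,0.008],[0.003,-0.0004,0,0,0,0.028,0.008],[0.002,-0.0003,0,0,0,0.02,0.008],[0.0015,-0.0002,0,0,0,0.015,0.008],[0.0012,-0.0002,0,0,0,0.01,0.008],[0,0,0,0,0,0,0.008]])

```text
time: 13.2
tcp_pos: [586.9, -102.0, 67.4]
orientation: [2.775, 1.468, -0.008]
contact_force: [-1.8, -1.1, 0.4]
finger_gap: 7.7
```

```bash
python3 k.py 14
```

```text
tool frame: pivot [13.6 94.2 -0.1] post0 [-68.6  47.3   0.3] closed post [17.8 -0.7 -0.1]
tilt [-0.003 -0.004 -1.   ] force [-1.8 -1.1  0.4]
from [ 586.9 -102.    67.4] yaw 0.974 gap 8.0 t 13.25
[[0.0,-0.0,0.0001,-0.0002,0.0017,0.0002,0.008],[0.0,-0.0,0.0001,-0.0002,0.0017,0.0002,0.008],[0.0,-0.0,0.0001,-0.0002,0.0017,0.0002,0.008]]
```

View pics/w14.png

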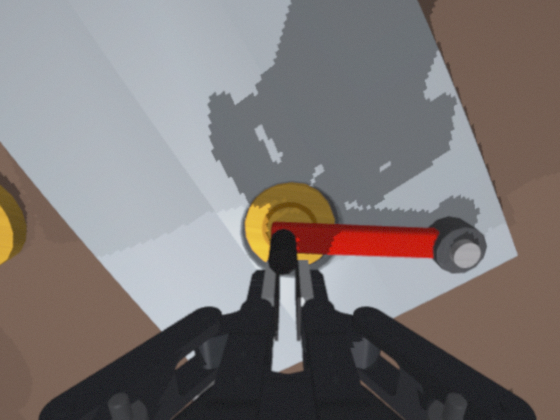

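Two or three mm remain, so I'll creep until the stop resists.

>>> arm_command(increments=[[0.001,-0.0001,0,0,0,0.008,0.008],[0.001,-0.0001,0,0,0,0.008,0.008],[0.001,-0.0001,0,0,0,0.008,0.008],[0.001,0,0,0,0,0,0.008]])

```text
time: 13.58
tcp_pos: [586.8, -101.5, 67.4]
orientation: [2.792, 1.43, -0.019]
contact_force: [-5.2, -4.7, 1.9]
finger_gap: 7.9
```

>>> arm_command(increments=[[0.001,0,0,0,0,0,0.008],[0.001,0,0,0,0,0,0.008]])

```text
time: 13.75
tcp_pos: [586.8, -101.5, 67.4]
orientation: [2.791, 1.428, -0.025]
contact_force: [-5.8, -3.8, 2.3]
finger_gap: 7.9
```

```bash
python3 k.py 15
```

```text
tool frame: pivot [15.9 94.1 -0.4] post0 [-67.6  49.4   1.1] closed post [17.5 -0.9 -0.3]
tilt [-0.011 -0.013 -1.   ] force [-5.8 -3.8  2.3]
from [ 586.8 -101.5   67.4] yaw 0.946 gap 8.3 t 13.8
[[0.0,-0.0,0.0001,-0.0006,0.0057,-0.0,0.008],[0.0,-0.0,0.0001,-0.0006,0.0057,-0.0,0.008],[0.0,-0.0,0.0001,-0.0006,0.0057,-0.0,0.008]]
```

The arm stalled and the force rose from about 2 to 7 N, so the keeper is at its stop. I'll back straight off and raise.

>>> arm_command(increments=[[-0.005,0,0,0,0,0,0.008],[-0.008,0,0,0,0,0,0.008],[-0.008,0,0,0,0,0,0.008],[-0.004,0,-0.015,0,0,0,0.008],[0,0,-0.025,0,0,0,0.008],[0,0,-0.03,0,0,0,0.008],[0,0,-0.03,0,0,0,0.008],[-0.03,0,-0.01,0,0,0,0.008],[-0.03,0,0,0,0,0,0.008],[-0.03,0,0,0,0,0,0.008]])

```text
time: 14.63
tcp_pos: [517.6, -196.4, 183.4]
orientation: [2.788, 1.436, -0.02]
contact_force: [0.1, -0.3, 1.1]
finger_gap: 7.8
```

>>> arm_command(increments=[[-0.03,0,0,0,0,0,0.008],[-0.03,0,0,0,0,0,0.008],[-0.03,0,0,0,0,0,0.008],[-0.03,0,0,0,0,0,0.008],[-0.02,0,0,0,0,0,0.008],[0,0,0,0,0,0,0.008],[0,0,0,0,0,0,0.008]])

```text
time: 15.22
tcp_pos: [427.0, -322.7, 188.0]
orientation: [2.786, 1.424, -0.014]
contact_force: [0.3, 0.1, 0.1]
finger_gap: 8.2
```

```bash
python3 - <<'E'
from h import *
o=get_obs();print(o['tcp_pos'],o['contact_force'],o['time'])
t=read_camera('top')[:,:,::-1];s=read_camera('scene')[:,:,::-1]
cv2.imwrite("pics/t16.png",t);cv2.imwrite("pics/t16c.png",cv2.resize(t[155:295,205:355],None,fx=5,fy=4.25,interpolation=2))
cv2.imwrite("pics/s16c.png",cv2.resize(s[150:280,190:350],None,fx=4.5,fy=4.5,interpolation=2))
print(topix("top",[[596.3,-86.8,68],[672.4,-143.7,53]]),"crop",(topix("top",[[596.3,-86.8,68],[672.4,-143.7,53]])-[205,155]+.4)*[5,4.25])
E
```

```text
[ 426.99727172 -322.70498526  187.97977017] [0.27621392 0.10943566 0.12903566] 15.2167
[[304.54013936 212.10572178]
 [325.20632086 185.15519615]] crop [[499.70069682 244.39931756]
 [603.0316043  129.85958363]]
```

View pics/t16c.png

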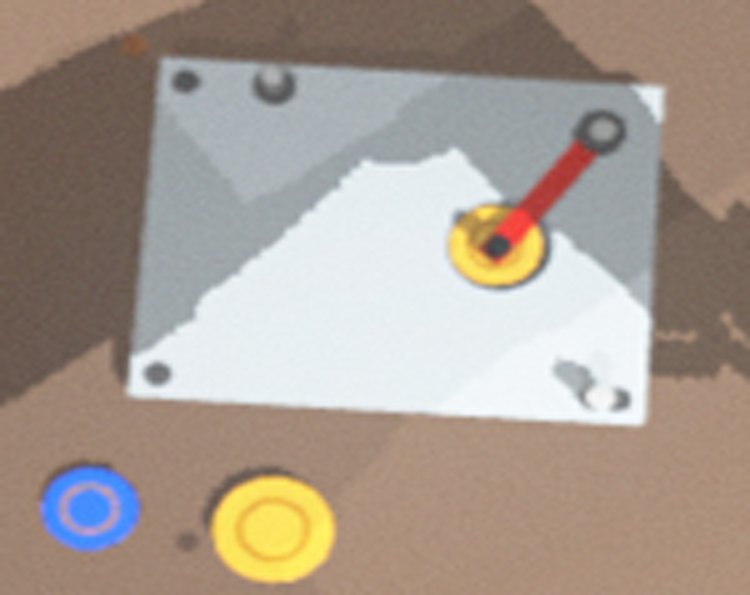

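View pics/s16c.png

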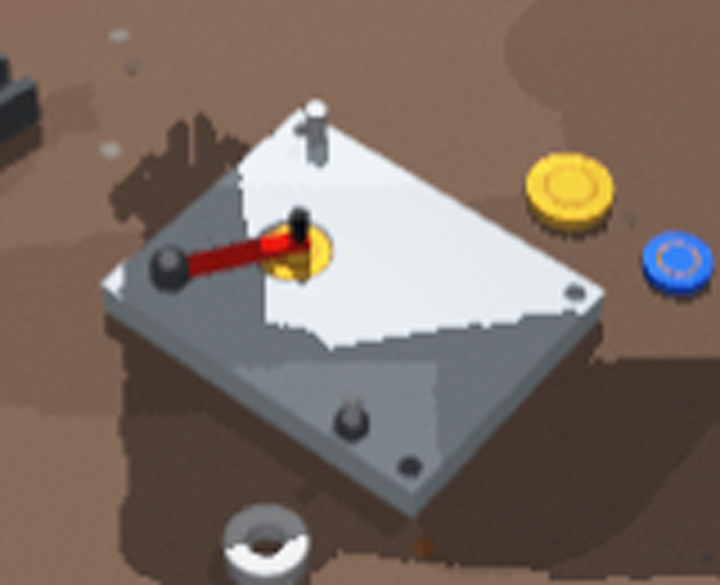

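The post is at crop (497,246), against (500,244) for fully closed, which is under 0.02 rad off. The disc is centred at about (498,247), with the pocket centre at (498,246). The bolt, dowel and other discs haven't moved, and the arm is clear, so I'm handing in.

```bash
python3 -c "
from cell import *
print(close_job())"
```

```text
the job is handed in; nothing more can be done
None
```

The brass disc lies in the pocket with the keeper closed across it, and I handed the job in at about 15 s of the 58 s allowed. I pushed the disc across the plate with both fingertips until it dropped in. Then I swung the keeper round by its post until it stalled against its stop, where the force rose from about 2 to 7 N.

**Final checks:**
- **Keeper:** in the last top view the post is within about 0.02 rad of fully closed.
- **Disc:** the last top view puts its centre within about 1 mm of the pocket's. A wrist view before the keeper was moved put it about 2.4 mm off. Both are inside the 5 mm limit. That it lies flat at the bottom was judged from the pictures only, with no direct height measurement.
- **Bystanders:** the bolt, the dowel and the other discs look unmoved in the last close views. The jar, wrench, brush and veeblock were not checked again at the end, and the collar only in passing.
- **Robot:** it stands clear, with contact force near zero.

One automatic check of the disc's position in the top and scene views failed with a script error, because the arm blocked the top view. I judged that step from the wrist picture instead.

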